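Fit the retaining ring on a feeder drive spindle

TASK

Squeeze the ring pliers to spread the retaining ring that hangs on their tips, slide the ring down over the feeder spindle until it gently meets the sprocket face, and let it close into the groove there. Then draw the pliers off, and put them back upright in their stand, leaving the ring closed in the groove and the other things on the bench where they are.

Things in the scene. Friction and masses are not known exactly. Their poses are not given: they have to be found in the camera images.
- stand: fixed aluminium stand: base 110 x 130 x 10 mm; two posts at y = -43 and +43 mm, tops 78.5 mm up, notched to carry the pliers' pivot block with 3 to 4 mm play (walls round the notches up to 90.5 mm). Origin: underside centre, z up. Parked pliers have the stand's axes. The ring starts on the base between the posts, its centre over the origin, its gap towards the stand's -x
- park (a point): point fixed to the stand, 129.5 mm above its underside centre: where point pliers_grip is when the pliers are parked. Axes as the stand
- pliers_grip (a point): centre between the rubber grips of the ring pliers (about 180 g), which stand upright, handles up; take them from straight above, fingers closing along y. Grips: flat, 18 mm wide (x), 20 mm high, 49 mm over their outsides relaxed; squeezing SPREADS the tips, up to a built-in stop at about 28 mm. Handles end 20 mm above; pivot block (18 x 92 x 12 mm, long along y) centred 45 mm below
- pliers_tips (a point): point midway between the shoulders of the pliers' tips: 114 mm below and 31 mm to -x of the grips' centre (bent jaws). Under each shoulder a pin, 4.5 mm thick and long, sits in a ring lug; parked, the ring's underside is 119.5 mm below the grips' centre. With the grips 42 to 46.5 mm apart (best 43.5) the pins are loose in a seated ring and draw straight up out of it
- jaw_l (a joint): rotation of one pliers arm, rad: 0 relaxed, 0.25 squeezed to the stop, 0.02 to 0.075 when the pins are loose in a seated ring. A spring pushes each handle out with 7 N (relaxed) to 9 N, plus up to 9 N from the ring: 35 to 45 N of grip holds the stop. This spring also keeps the pliers clamped between the fingers while these are less than 48 mm apart
- jaw_r (a joint): the same for the other arm; the two move together
- ring_center (a point): centre of the steel retaining ring (36 g, 5 mm thick), half-way up. C-shape, 48 mm outside, two sprung halves hinged at x = +23 mm; gap and lugs (holes 14 x 9 mm) at x = -28 mm, the pins already in them. Lifted, it droops about 0.27 rad: its centre hangs 7 mm lower and 2 to 7 mm to -x of below the grips, and levels on the sprocket. On the spindle axis it clears by 2 mm all round
- ring_l (a joint): opening of one ring half, rad: -0.06 relaxed and free, about 0 seated in the groove, about 0.1 round the spindle's thicker head, 0.23 fully spread by the pliers. The ring springs shut as the pliers are let open and then centres itself in the groove, as its lug holes are long enough
- ring_r (a joint): the same for the other half; the two move together
- drive: fixed feeder drive: grey gear housing 120 x 120 x 45 mm with a toothed sprocket (90 mm across) above it and an upright oiled steel spindle in the middle. Sprocket and spindle are one piece, set at an unknown height. Pressing the ring on them with more than 25 N is damage. Origin: underside centre
- spindle_axis (a point): point on the spindle's axis 72 mm above the housing's underside: the NOMINAL height of the sprocket's upper face. The real face and spindle are up to 12 mm higher or lower and must be felt. Above the face: a groove 30 mm in diameter, 7 mm high (a ring lying on the face is in the groove), then the spindle's head, 34 mm in diameter, 20 mm high, flat top, no taper
- board: loose green circuit board 100 x 80 mm lying on the bench, to be left alone. Origin: underside centre
- brush: loose brush lying on the bench, to be left alone. Origin: under its middle
- reel: loose component reel 120 mm in diameter, 12 mm thick, lying on the bench, to be left alone. Origin: underside centre
Not all that is in view belongs to the job. Of the things that look like the part that bears pliers_grip, the largest one is meant.

How it is judged:
By the outcome, as a careful person would: the job done as asked, in the order asked, and still so for the second after the job is handed in, with the robot touching nothing.
It also fails if it takes over 54 s, if anything falls off the work surface, if the arm or the gripper's body presses on something with over 40 N, if the wrist force passes 120 N, or if a joint passes its speed limit or range.

ROBOT

A 7-joint arm with a two-finger parallel gripper is mounted at the origin on the work surface. World frame = base frame: x ahead of the robot, y to its left, z up, the work surface at z = 0. Lengths are in m, angles in rad, forces in N, time in s.
With the tool pointing down it reaches from about 0.425 to 1.025 m from the base axis. Payload 9.4 kg.
Tool frame: the origin (TCP) lies on the centre line of the jaws, within the pads' length; the fingertips stand 22 mm ahead of it and the grasp point (between the pads) lies 3 mm ahead of it; z points along the fingers, y is the direction in which the jaws open and shut (so a half turn about z gives the same grasp; the last joint's range is limited). The gripper opens to 93 mm and grips with 3 to 60 N. Pads are 15 mm wide; open, the fingers measure 128 mm over their backs; the gripper's body (75 mm by 188 mm) begins 65 mm behind the grasp point.
Start: joints at [-1.425, 0.599, -0.003, 1.599, 0.002, 0.943, -0.08], TCP at [0.16, 0.707, 0.241] pointing down, gripper open.
Joint ranges: [-2.57, 2.57], [-0.35, 1.97], [-1.29, 1.29], [0.11, 2.56], [-1.05, 4.19], [0.11, 1.86], [-2.63, 2.63]. Speed limits (rad/s): [2.22, 2.22, 3.01, 3.01, 3.14, 3.14, 3.14].

INTERFACE

Orientations are given as a unit quaternion [w, x, y, z].
In Python, from rig import telemetry, cams, workorder gives the robot as it stands.
- The arm moves only by the tool drive_tool, never from a script. Its argument "deltas" is a list of rows, each a list of 3 entries, a list of its own where there are three numbers: the closure, from 0 (fully open) to 1 (shut), then the shift along the tool's x, y, z in cm, then the turn about the tool's z in rad. In form: [[claw, [x, y, z], spin], ...]. A call has 1 to 5 rows; each row is the pose to reach, as a shift and turn from the pose commanded when the call began, along the tool's axes at that moment; what a row does not reach only later rows make up. A row lasts 1/10 s, in which the tool goes at most 50 mm and 8.59 degrees, less where a joint would pass 70% of its speed; a pose out of reach is approached as far as the arm can. A call with a gripper value outside its range is refused whole. The fingers move at their own pace and stop on an object; "newtons" is the grip in N (left out, the last holds). Time passes only in rows, so rows that repeat a pose let the fingers close. It gives the time, the measured TCP pose, the force and the opening at its end, in the units of the state.
- telemetry.observe(): the state, without advancing time (a new reading comes with each control period).
- cams.camera(name): name is "side" or "top"; returns a dict with "pixels" (480x640x3 uint8, blue, green, red), "fx", "fy", "cx", "cy" (pixels), "dist" ([k1, k2, p1, p2, k3] as OpenCV has them; the pictures are not rectified), "R" (3x3) and "t" (3): a world point X has camera coordinates R X + t. Camera axes: x right, y down, z forward; pixel columns grow to the right and rows downward; lengths in m; the calibration is good to about 2 mm. A picture is of the moment at which its call begins. There is no depth.
- workorder.close_job(): hands the job in, once; it reports no verdict.
The state is a dict: "time_s": time; "joint_pos": joint angles; "dq": joint speeds; "tau": joint torques, N m; "eef_pos": TCP position; "ee_rot": TCP orientation; "contact_force": force on the tool from outside, world axes, zero at the start; "ft_torque": the same for the moment, N m; "width": opening from 0.0 (shut) to 1.0 (fully open).
Only numpy, scipy, OpenCV 4.12 (cv2) and the standard library are available. Lean on these libraries where they do the work, as an engineer would, in place of code of your own. Each camera call takes 0.05 s, during which the arm holds its last target. There are 200 camera calls.

## Working session

There is one attempt and no reset: what is moved stays moved. The work goes in short steps, Python scripts to look and compute and a tool call to move; the robot and the scene stay as the last step left them, time stands still between calls to the robot, and variables do not carry over. Pictures are saved under pics/ and viewed, about 8 in all and at most 12, crops included, and the job is handed in when it is done.

Besides the shell and the picture viewer there is one more tool, called after ">>>" as name(argument=value, ...) on one line, values as JSON. drive_tool: Moves the arm, as the interface text tells. Its arguments: {"type":"object","properties":{"deltas":{"type":"array"},"newtons":{"type":"number"}},"required":["deltas"]}

```bash
mkdir -p pics; cat > h.py <<'E'
import numpy as np, cv2
from rig import telemetry, cams, workorder
def grab(n,f):
    c=cams.camera(n); cv2.imwrite('pics/'+f,c['pixels']); np.save('pics/'+f+'.npy',c,allow_pickle=True); return c
def ld(f): return np.load('pics/'+f+'.npy',allow_pickle=True).item()
def K(c): return np.array([[c['fx'],0,c['cx']],[0,c['fy'],c['cy']],[0,0,1.]])
def ray(c,p):
    u=cv2.undistortPoints(np.array([[p]],float),K(c),np.array(c['dist'],float))[0,0]
    R=np.array(c['R']);t=np.array(c['t']); return -R.T@t, R.T@np.array([u[0],u[1],1.])
def onz(c,p,z):
    o,d=ray(c,p); return o+d*(z-o[2])/d[2]
def tri(c1,p1,c2,p2):
    o1,d1=ray(c1,p1);o2,d2=ray(c2,p2);d1/=np.linalg.norm(d1);d2/=np.linalg.norm(d2)
    s=np.linalg.lstsq(np.c_[d1,-d2],o2-o1,rcond=None)[0]
    a=o1+s[0]*d1;b=o2+s[1]*d2; return (a+b)/2,np.linalg.norm(a-b)
def proj(c,X):
    R=np.array(c['R']); return cv2.projectPoints(np.array(X,float).reshape(-1,1,3),cv2.Rodrigues(R)[0],np.array(c['t'],float),K(c),np.array(c['dist'],float))[0][:,0]
E
python3 - <<'E'
from h import *
for n in('top','side'):
    c=grab(n,n+'0.png'); print(n,c['fx'],-np.array(c['R']).T@np.array(c['t']),np.array(c['R'])[2])
print(telemetry.observe())
E
```

```text
top 485.5934626745384 [0.50191696 0.02528267 0.86229655] [ 9.00839436e-02 -7.10212565e-05 -9.95934174e-01]
side 543.7062792551085 [0.23897801 0.73856594 0.6340479 ] [ 0.35481379 -0.73372775 -0.57944004]
{'time_s': 0.1, 'joint_pos': array([-1.42471829,  0.60003912, -0.00253304,  1.60001878,  0.00180955,
        0.94288465, -0.07983402]), 'dq': array([-2.19247434e-03, -2.31416873e-03,  3.32587869e-04, -1.42673501e-03,
       -9.28580603e-05, -7.12967280e-04, -2.52812256e-04]), 'tau': array([ 5.50203447e-03, -7.66556668e+01,  1.50230147e+00, -2.52936172e+01,
       -5.23342879e-02,  1.36382104e-02,  7.30067723e-05]), 'eef_pos': array([0.16011446, 0.70670427, 0.23986189]), 'ee_rot': array([-4.95432390e-06,  1.11148099e-01,  9.93803625e-01, -6.74008121e-04]), 'contact_force': array([ 0.79669087, -0.36920317, -0.0047566 ]), 'ft_torque': array([ 0.02538909,  0.00689451, -0.02998616]), 'width': 1.0021120194946926}
```

View pics/top0.png

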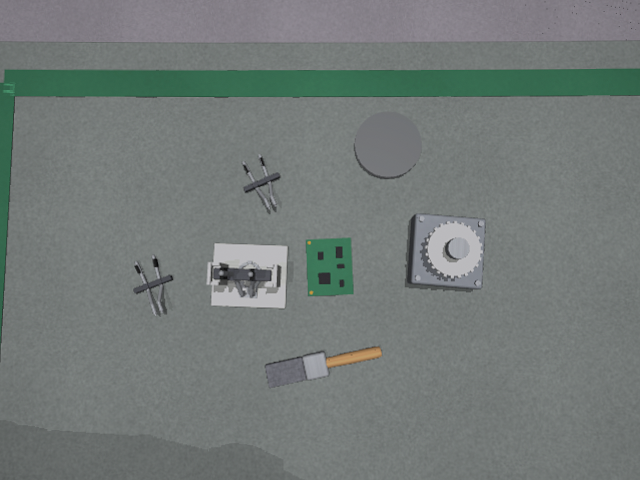

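View pics/side0.png

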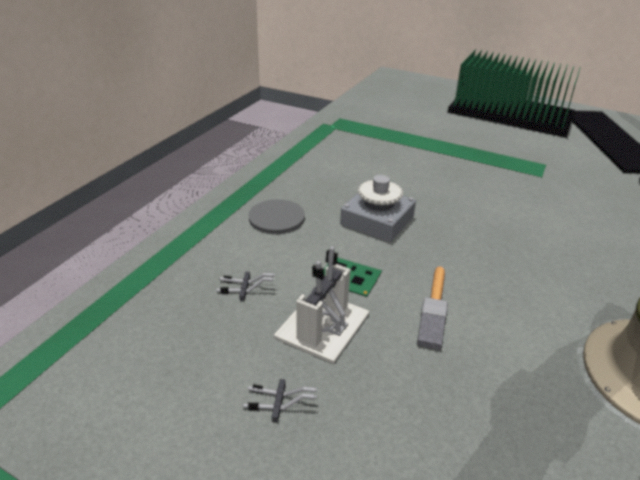

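```bash
python3 - <<'E'
from h import *
t=ld('top0.png');s=ld('side0.png')
a=cv2.resize(t['pixels'][230:320,195:300],None,fx=3.8,fy=3.8,interpolation=3)
b=cv2.resize(t['pixels'][205:295,400:495],None,fx=3.8,fy=3.8,interpolation=3)
c=cv2.resize(s['pixels'][240:360,270:375],None,fx=3.8,fy=3.8,interpolation=3)[:456]
d=cv2.resize(s['pixels'][165:245,330:420],None,fx=3.8,fy=3.8,interpolation=3)
o=np.zeros((800,800,3),np.uint8)
def put(i,y,x):
    h=min(i.shape[0],800-y);w=min(i.shape[1],800-x);o[y:y+h,x:x+w]=i[:h,:w]
put(a,0,0);put(b,0,400);put(c,344,0);put(d,344,400)
cv2.imwrite('pics/crop.png',cv2.resize(o,(600,600)))
# measures
h=cv2.cvtColor(t['pixels'],cv2.COLOR_BGR2HSV)
for nm,(y0,y1,x0,x1),thr in(('stand',(230,320,195,300),150),('sprk',(205,295,400,495),150)):
    g=cv2.cvtColor(t['pixels'],cv2.COLOR_BGR2GRAY)[y0:y1,x0:x1]
    m=(g>thr).astype(np.uint8)
    cs=cv2.findContours(m,cv2.RETR_EXTERNAL,cv2.CHAIN_APPROX_NONE)[0]
    k=max(cs,key=cv2.contourArea)+np.array([x0,y0]); r=cv2.minAreaRect(k); print(nm,r,cv2.minEnclosingCircle(k),cv2.contourArea(k))
    ap=cv2.approxPolyDP(k,3,True)[:,0]; print(ap[:14].tolist())
E
```

```text
stand ((246.05218505859375, 274.93505859375), (79.52251434326172, 62.3653678894043), 1.9091522693634033) ((248.74063110351562, 275.3111572265625), 47.406898498535156) 2852.5
[[214, 244], [212, 264], [220, 261], [230, 267], [246, 264], [244, 268], [271, 269], [272, 280], [265, 286], [275, 286], [276, 265], [282, 268], [281, 286], [276, 293]]
sprk ((453.5, 249.0), (56.0, 57.0), 90.0) ((453.5, 249.0), 29.296003341674805) 2255.5
[[440, 223], [427, 239], [428, 261], [445, 276], [467, 275], [481, 258], [479, 236], [462, 222]]
```

View pics/crop.png

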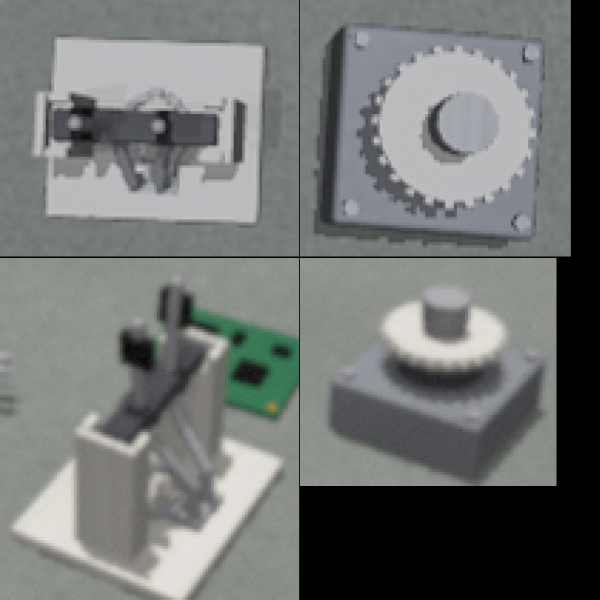

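```bash
python3 - <<'E'
from h import *
t=ld('top0.png');s=ld('side0.png')
c=[(214.65,242.98),(287.98,246.14),(284.8,307.9),(211.1,304.7)]
P=np.array([onz(t,p,.01) for p in c]);print(P,P.mean(0))
print('sides',[np.linalg.norm(P[i]-P[i-1]) for i in range(4)])
e=[P[0]-P[1],P[3]-P[2],P[0]-P[3],P[1]-P[2]]
print('yaw deg',[np.degrees(np.arctan2(v[1],v[0])) for v in e])
# camera calib check with tri of handle tops
a=tri(t,(222.0,272.8),s,(318.1,262.5));b=tri(t,(250.8,274.2),s,(332.1,248.1));print('handles',a,b,(a[0]+b[0])/2)
print('handles onz',onz(t,(222.0,272.8),.1495),onz(t,(250.8,274.2),.1495))
print('spindle',tri(t,(459.3,247.8),s,(381.6,177.3)))
for z in(.08,.087,.1,.112): print(z,onz(t,(459.3,247.8),z))
for z in(.06,.072,.084): print(z,onz(t,(453.5,249),z))
# housing edges top z=.045 corners: crop px (345,23),(545,36),(534,236),(330,222 incl side)
for p in((343,22),(545,37),(534,238)): 
  print(onz(t,((p[0]-300)/2.85+400,p[1]/2.85+205),.045))
q=telemetry.observe(); print(q['eef_pos'],q['ee_rot'])
from scipy.spatial.transform import Rotation as R
w=q['ee_rot'];print(R.from_quat([w[1],w[2],w[3],w[0]]).as_matrix())
E
```

```text
[[0.57541031 0.20909643 0.01      ]
 [0.5697701  0.0800426  0.01      ]
 [0.46199068 0.08497752 0.01      ]
 [0.4676578  0.21316014 0.01      ]] [0.51870722 0.14681917 0.01      ]
sides [np.float64(0.10782911870167682), np.float64(0.12917702630652866), np.float64(0.1078923342567484), np.float64(0.12830782730509863)]
yaw deg [np.float64(87.49751566750169), np.float64(87.4685296030388), np.float64(-2.1597880824981774), np.float64(-2.6215842680819583)]
handles (array([0.51927413, 0.16847485, 0.14331641]), np.float64(0.0009481623271110119)) (array([0.51706092, 0.12594669, 0.14313216]), np.float64(0.0011979488893124933)) [0.51816753 0.14721077 0.14322429]
handles onz [0.51956022 0.16742638 0.1495    ] [0.51747919 0.12527711 0.1495    ]
spindle (array([ 0.55898362, -0.1950281 ,  0.10126715]), np.float64(0.0017204361790198034))
0.08 [ 0.56140905 -0.20088072  0.08      ]
0.087 [ 0.56087671 -0.19885701  0.087     ]
0.1 [ 0.55988809 -0.19509868  0.1       ]
0.112 [ 0.55897551 -0.19162946  0.112     ]
0.06 [ 0.56094215 -0.19704565  0.06      ]
0.072 [ 0.5600593  -0.19372027  0.072     ]
0.084 [ 0.55917646 -0.19039489  0.084     ]
[ 0.62380881 -0.13770676  0.045     ]
[ 0.61469275 -0.25732566  0.045     ]
[ 0.4958371  -0.24714408  0.045     ]
[0.16011446 0.70670427 0.23986189] [-4.95432390e-06  1.11148099e-01  9.93803625e-01 -6.74008121e-04]
[[-9.75292200e-01  2.20918760e-01 -1.59676693e-04]
 [ 2.20918774e-01  9.75291292e-01 -1.33856210e-03]
 [-1.39982192e-04 -1.34076476e-03 -9.99999091e-01]]
```

The pliers are the upright set in the stand, top (236,273) and side (325,265). The two flat sets at top (262,182) and (154,284) are smaller and lie on the bench, so they are decoys. The crop confirms this: the ring and jaws sit inside the stand, with the tips towards world -x. I'm moving over there now.

>>> drive_tool(deltas=[[0, [-3.5, -3.5, 0], 0], [0, [-7, -7, 0], 0], [0, [-10.5, -10.5, 0], 0], [0, [-14, -14, 0], 0], [0, [-17.5, -17.5, 0], 0]], newtons=20)

```text
time_s: 0.6
eef_pos: [0.2929, 0.4958, 0.2404]
ee_rot: [0.0, 0.111, 0.994, -0.0]
contact_force: [1.7, 0.9, -0.7]
width: 1.003
```

>>> drive_tool(deltas=[[0, [-3.5, -3.5, 0], 0], [0, [-7, -7, 0], 0], [0, [-10.5, -10.5, 0], 0], [0, [-14, -14, 0], 0], [0, [-17.5, -17.5, 0], 0]])

```text
time_s: 1.1
eef_pos: [0.4249, 0.2865, 0.2406]
ee_rot: [0.0, 0.111, 0.994, -0.0]
contact_force: [0.9, 0.1, -0.6]
width: 0.999
```

>>> drive_tool(deltas=[[0, [-3.5, -3.3, 0], -0.06], [0, [-7, -6.6, 0], -0.12], [0, [-10.5, -9.9, 0], -0.178], [0, [-12.16, -11.5, 0], -0.178], [0, [-12.16, -11.5, 0], -0.178]])

```text
time_s: 1.6
eef_pos: [0.5191, 0.1455, 0.2404]
ee_rot: [0.0, 0.025, 1.0, -0.001]
contact_force: [0.9, 0.5, 0.4]
width: 1.002
```

```bash
python3 - <<'E'
from h import *
grab('top','top1.png');grab('side','side1.png')
q=telemetry.observe();print(q['eef_pos'],q['ee_rot'],q['contact_force'],q['joint_pos'])
s=cv2.resize(cv2.imread('pics/side1.png')[170:370,230:430],None,fx=3,fy=3,interpolation=3);cv2.imwrite('pics/s1.png',s)
E
```

```text
[0.51713186 0.14934732 0.24037307] [-3.49867682e-04  2.29829373e-02  9.99735795e-01  5.09890239e-05] [-0.36116857  1.1492803  -0.16369896] [-3.83199055e-01  3.77028138e-01 -4.27684092e-03  2.02710172e+00
  1.78641924e-03  7.38067754e-01  1.13632852e+00]
```

View pics/s1.png

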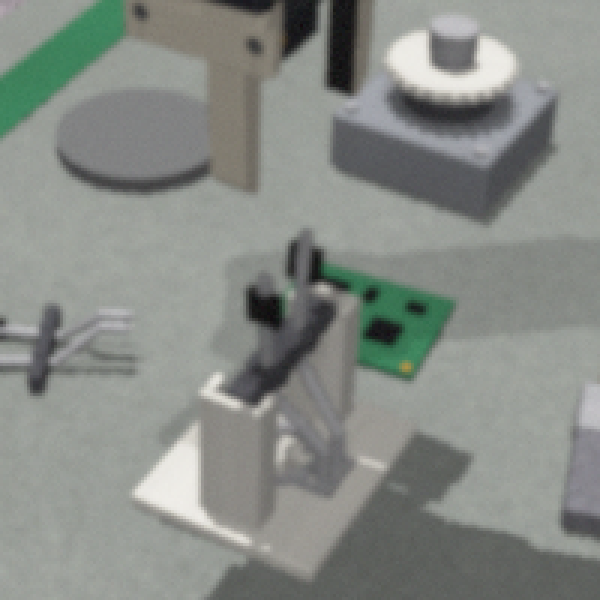

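>>> drive_tool(deltas=[[0, [0, 0, 4], 0], [0, [0, 0, 8], 0], [0, [0, 0, 10.8], 0], [0, [0, 0, 10.8], 0], [0, [0, 0, 10.8], 0]])

```text
time_s: 2.2
eef_pos: [0.5168, 0.1507, 0.1328]
ee_rot: [-0.001, 0.021, 1.0, -0.0]
contact_force: [-0.2, 0.0, 0.3]
width: 0.998
```

>>> drive_tool(deltas=[[0.3, [0, 0, 0], 0], [0.45, [0, 0, 0], 0], [0.5, [0, 0, 0], 0], [0.5, [0, 0, 0], 0], [0.5, [0, 0, 0], 0]], newtons=20)

```text
time_s: 2.7
eef_pos: [0.5176, 0.1494, 0.133]
ee_rot: [0.0, 0.022, 1.0, 0.0]
contact_force: [0.4, 0.9, -0.1]
width: 0.618
```

>>> drive_tool(deltas=[[0.45, [0, -0.25, 0], 0], [0.5, [0, -0.25, 0], 0], [0.5, [0, -0.25, 0], 0], [0.5, [0, -0.25, 0], 0], [0.5, [0, -0.25, 0], 0]])

```text
time_s: 3.2
eef_pos: [0.5176, 0.1468, 0.133]
ee_rot: [0.0, 0.023, 1.0, 0.0]
contact_force: [-0.6, -0.9, 5.8]
width: 0.506
```

>>> drive_tool(deltas=[[0.6, [0, 0, 0], 0], [0.7, [0, 0, 0], 0], [0.8, [0, 0, 0], 0], [0.8, [0, 0, 0], 0], [0.8, [0, 0, 0], 0]], newtons=42)

```text
time_s: 3.7
eef_pos: [0.5177, 0.1467, 0.1334]
ee_rot: [0.001, 0.023, 1.0, 0.0]
contact_force: [-1.7, -0.5, 10.9]
width: 0.303
```

>>> drive_tool(deltas=[[0.8, [0, 0, -0.5], 0], [0.8, [0, 0, -1.5], 0], [0.8, [0, 0, -3], 0], [0.8, [0, 0, -3], 0], [0.8, [0, 0, -3], 0]])

```text
time_s: 4.2
eef_pos: [0.5174, 0.1468, 0.1629]
ee_rot: [0.0, 0.022, 1.0, 0.0]
contact_force: [0.3, -0.3, -1.5]
width: 0.304
```

```bash
python3 - <<'E'
from h import *
c=grab('side','side2.png')
q=telemetry.observe();print(q['eef_pos'],q['contact_force'],q['ft_torque'],q['width'])
s=cv2.resize(c['pixels'][220:370,260:410],None,fx=4,fy=4,interpolation=3);cv2.imwrite('pics/s2.png',s)
E
```

```text
[0.51715441 0.14677953 0.16246718] [-0.03308928 -0.29395193 -1.97061217] [-0.03493986 -0.00979675 -0.03711399] 0.3038066607068787
```

View pics/s2.png

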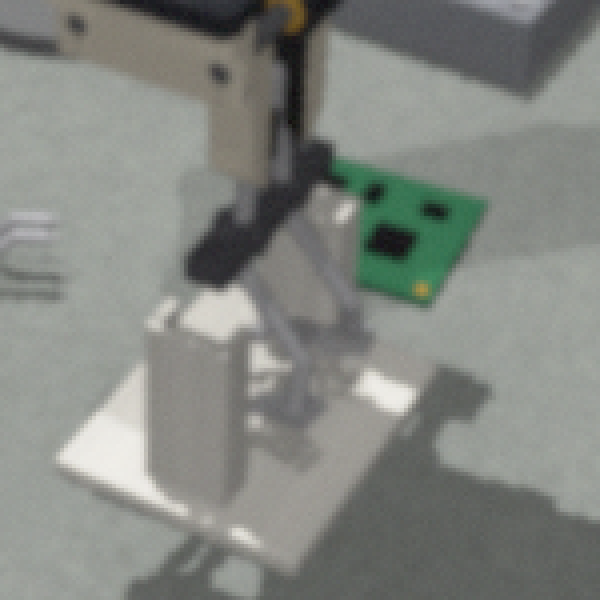

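>>> drive_tool(deltas=[[0.8, [0, 0, -2], 0], [0.8, [0, 0, -4.5], 0], [0.8, [0, 0, -7.5], 0], [0.8, [0, 0, -10], 0], [0.8, [0, 0, -11], 0]])

```text
time_s: 4.75
eef_pos: [0.5178, 0.147, 0.2741]
ee_rot: [0.001, 0.022, 1.0, 0.0]
contact_force: [1.4, -0.4, -2.6]
width: 0.303
```

>>> drive_tool(deltas=[[0.8, [-0.3, -1.5, 0], 0], [0.8, [-0.9, -5, 0], 0], [0.8, [-1.6, -9, 0], 0], [0.8, [-2.4, -13, 0], 0], [0.8, [-3.1, -17, 0], 0]])

```text
time_s: 5.25
eef_pos: [0.5398, -0.0271, 0.2707]
ee_rot: [-0.001, 0.022, 1.0, -0.0]
contact_force: [0.9, 0.5, -2.1]
width: 0.302
```

>>> drive_tool(deltas=[[0.8, [-0.7, -4, 0], 0], [0.8, [-1.5, -8, 0], 0], [0.8, [-2.3, -12, 0], 0], [0.8, [-2.9, -15.5, 0], 0], [0.8, [-3.15, -16.9, 0], 0]])

```text
time_s: 5.75
eef_pos: [0.5629, -0.1999, 0.2704]
ee_rot: [-0.002, 0.025, 1.0, -0.001]
contact_force: [-0.6, -0.5, -1.2]
width: 0.303
```

```bash
python3 - <<'E'
from h import *
c=grab('top','top3.png');c=grab('side','side3.png');t=ld('top3.png')
q=telemetry.observe();print(q['time_s'],q['eef_pos'],q['ee_rot'],q['contact_force'],q['joint_pos'],q['width'])
a=cv2.resize(c['pixels'][110:250,310:450],None,fx=4,fy=4,interpolation=3)
b=cv2.resize(t['pixels'][185:325,395:455+40],None,fx=2.4,fy=4,interpolation=3)
cv2.imwrite('pics/s3.png',np.hstack([a,b])[:600,:800])
E
```

```text
5.85 [ 0.56324356 -0.19774077  0.27075399] [-1.36888531e-03  2.45622751e-02  9.99697317e-01 -3.07206670e-04] [ 0.1700034  -0.2616848  -2.03960282] [ 0.18956157  0.41293107  0.07381261  1.8709606  -0.03738709  0.86157118
  1.80328452] 0.3034084871649325
```

View pics/s3.png

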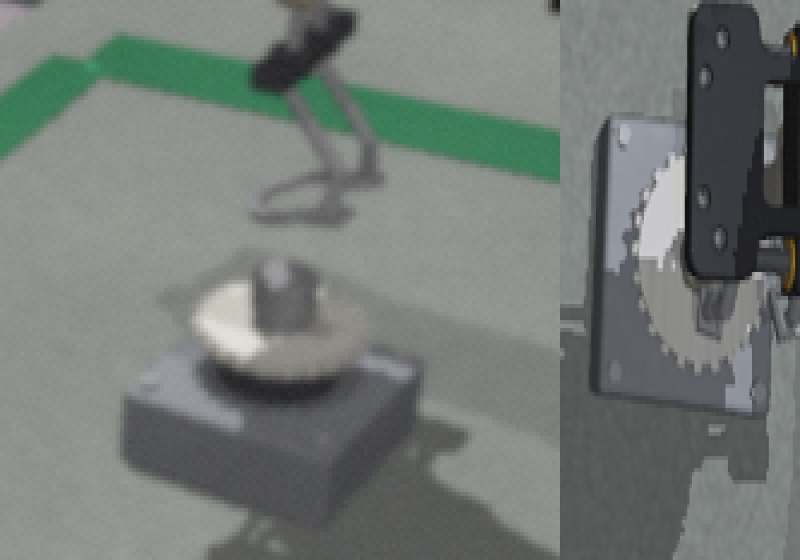

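```bash
python3 - <<'E'
from h import *
t=ld('top3.png');s=ld('side3.png');s0=ld('side0.png')
print('tips top',onz(t,(475,267),.151), 'tri',tri(t,(475,267),s,(399,159.4)))
print('side proj of expected tips',proj(s,[[.5323,-.1963,.1515],[.5323,-.1963,.154]]), 'ring ctr',proj(s,[[.559,-.1977,.143]]))
for z in(.09,.095,.1,.105,.11): print(z,proj(s0,[[.5597,-.1934,z]]))
g=cv2.cvtColor(s0['pixels'],cv2.COLOR_BGR2GRAY)
for r in(184,187,190):print(r,g[r,366:398].tolist())
gt=cv2.cvtColor(ld('top0.png')['pixels'],cv2.COLOR_BGR2GRAY)
for r in(244,248,252):print(r,gt[r,440:476].tolist())
print([gt[r,461] for r in range(230,266)])
a=cv2.resize(t['pixels'][235:295,430:510],None,fx=7,fy=7,interpolation=3)
b=cv2.resize(s['pixels'][140:180,365:415],None,fx=7,fy=7,interpolation=3)
o=np.zeros((420+280,560,3),np.uint8);o[:420]=a;o[420:,:350]=b
cv2.imwrite('pics/c3.png',o[:,:][:700]); cv2.imwrite('pics/c3.png',cv2.resize(o,None,fx=.857,fy=.857))
E
```

```text
tips top [ 0.52787942 -0.2024608   0.151     ] tri (array([ 0.52832398, -0.20410277,  0.14558603]), np.float64(0.0005252714717508082))
side proj of expected tips [[396.19262584 157.81570119]
 [396.32138783 156.6735872 ]] ring ctr [[383.46279639 158.34345524]]
0.09 [[380.08363745 182.36646655]]
0.095 [[380.29283095 180.22553501]]
0.1 [[380.50296009 178.07382294]]
0.105 [[380.71402953 175.91126327]]
0.11 [[380.92604396 173.73778854]]
184 [220, 222, 219, 220, 218, 211, 178, 131, 93, 88, 91, 94, 97, 100, 101, 103, 105, 105, 101, 101, 96, 98, 118, 166, 201, 213, 215, 212, 208, 194, 180, 167]
187 [223, 221, 221, 222, 222, 216, 188, 142, 99, 90, 94, 96, 102, 102, 102, 100, 102, 98, 97, 95, 95, 103, 140, 186, 215, 221, 221, 221, 220, 221, 218, 214]
190 [224, 222, 223, 222, 222, 218, 197, 158, 114, 94, 91, 96, 96, 97, 97, 100, 96, 98, 91, 93, 94, 109, 151, 188, 211, 219, 219, 221, 221, 220, 222, 221]
244 [186, 186, 187, 189, 183, 123, 71, 50, 94, 163, 168, 167, 164, 167, 168, 168, 165, 166, 164, 165, 168, 169, 167, 165, 161, 160, 161, 163, 170, 188, 187, 186, 186, 186, 186, 185]
248 [187, 188
[... 191 characters left out ...]
7, 130, 110, 51, 55, 60, 111, 176, 167, 165, 166, 168, 168, 166, 164, 163, 166, 167, 168, 165, 165, 159, 160, 161, 162, 158, 182, 187, 186, 186, 187, 186, 186]
[np.uint8(186), np.uint8(186), np.uint8(186), np.uint8(186), np.uint8(186), np.uint8(186), np.uint8(187), np.uint8(181), np.uint8(171), np.uint8(167), np.uint8(168), np.uint8(167), np.uint8(169), np.uint8(168), np.uint8(169), np.uint8(168), np.uint8(168), np.uint8(168), np.uint8(168), np.uint8(169), np.uint8(169), np.uint8(168), np.uint8(168), np.uint8(168), np.uint8(168), np.uint8(168), np.uint8(168), np.uint8(170), np.uint8(162), np.uint8(175), np.uint8(187), np.uint8(187), np.uint8(186), np.uint8(187), np.uint8(186), np.uint8(186)]
```

View pics/c3.png

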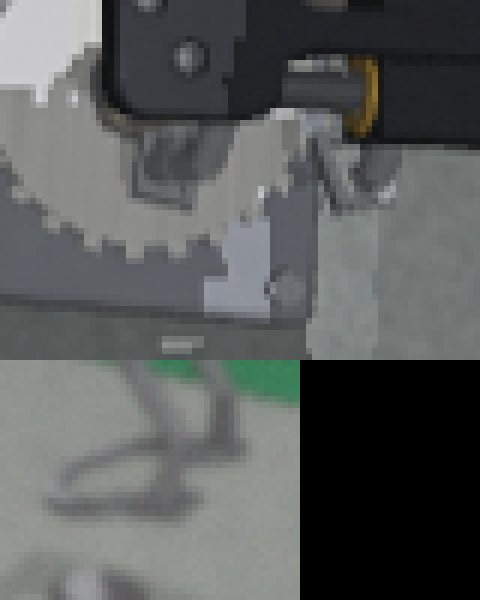

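>>> drive_tool(deltas=[[0.8, [0, 0, 0.5], 0], [0.8, [0, 0, 1.2], 0], [0.8, [0, 0, 1.5], 0], [0.8, [0, 0, 1.5], 0], [0.8, [0, 0, 1.5], 0]])

```text
time_s: 6.35
eef_pos: [0.5647, -0.1939, 0.2576]
ee_rot: [-0.0, 0.022, 1.0, 0.0]
contact_force: [-0.8, 0.5, -1.8]
width: 0.302
```

```bash
python3 - <<'E'
from h import *
q=telemetry.observe();print(q['time_s'],q['eef_pos'],q['ee_rot'],q['contact_force'])
t=grab('top','top4.png');s=grab('side','side4.png')
q=telemetry.observe();print(q['time_s'],q['eef_pos'],q['contact_force'],q['ft_torque'])
b=cv2.resize(s['pixels'][145:205,350:420],None,fx=10,fy=10,interpolation=3)
cv2.imwrite('pics/c4.png',b)
E
```

```text
6.35 [ 0.56466011 -0.19388105  0.25761863] [-3.39275091e-05  2.18210016e-02  9.99761892e-01  5.14471007e-05] [-0.78768825  0.52341008 -1.84658151]
6.45 [ 0.56471782 -0.19428381  0.25786769] [-0.3964306  -0.54475638 -1.95339401] [ 0.00935077 -0.02760909 -0.05452622]
```

View pics/c4.png

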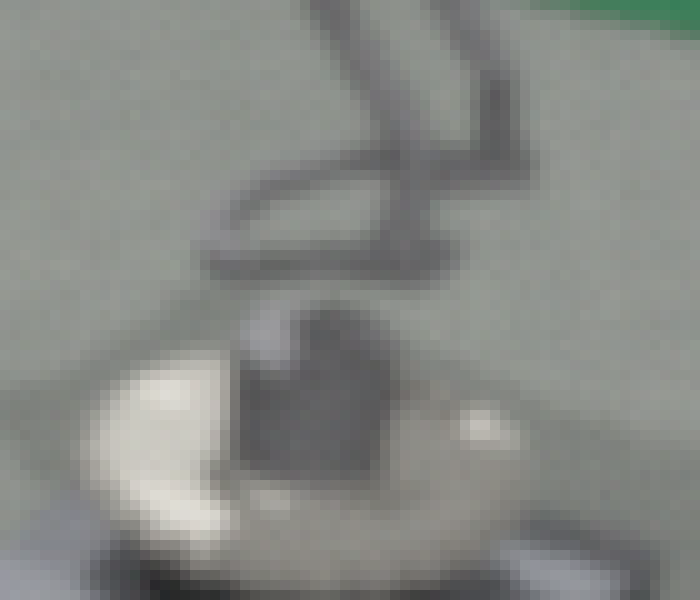

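```bash
python3 - <<'E'
from h import *
t=ld('top4.png');s=ld('side4.png')
G=np.array([.5647,-.194,.2547]);a=np.radians(-2.5)
ex=np.array([np.cos(a),np.sin(a),0]);ey=np.array([-ex[1],ex[0],0]);ez=np.array([0,0,1.])
f=lambda x,y,z:G+ex*x+ey*y+ez*z
def cr(P):return ((proj(s,P)-[350,145]+.5)*10).round(0).tolist()
print('tip shoulders mid',cr([f(-.031,0,-.114)]), 'y±14',cr([f(-.031,.014,-.114),f(-.031,-.014,-.114)]))
th=.27
for off in(-.002,-.0045,-.007):
  c=f(off,0,-.124)  # ring mid z ~ -117-7
  u=ex*np.cos(th)-ez*np.sin(th)
  print(off,'ctr',cr([c]),'hinge',cr([c+u*.024]),'sideL,R',cr([c+ey*.026,c-ey*.026]),'lug',cr([c-u*.028+ey*.012,c-u*.028-ey*.012]))
print('spindle',cr([[.5597,-.194,.1],[.5597,-.194,.08],[.559,-.195,.1]]))
b=cv2.resize(t['pixels'][235:285,440:500],None,fx=10,fy=10,interpolation=3)
cv2.imwrite('pics/c5.png',b)
print('top: shoulders',(proj(t,[f(-.031,.014,-.114),f(-.031,-.014,-.114),f(-.031,0,-.114)])-[440,235]+.5)*10)
E
```

```text
tip shoulders mid [[448.0, 188.0]] y±14 [[420.0, 216.0], [476.0, 161.0]]
-0.002 ctr [[310.0, 197.0]] hinge [[204.0, 197.0]] sideL,R [[256.0, 248.0], [362.0, 147.0]] lug [[414.0, 221.0], [461.0, 173.0]]
-0.0045 ctr [[322.0, 200.0]] hinge [[215.0, 200.0]] sideL,R [[268.0, 252.0], [373.0, 150.0]] lug [[425.0, 224.0], [473.0, 176.0]]
-0.007 ctr [[333.0, 203.0]] hinge [[226.0, 203.0]] sideL,R [[279.0, 255.0], [385.0, 153.0]] lug [[437.0, 227.0], [484.0, 179.0]]
spindle [[311.0, 334.0], [303.0, 420.0], [316.0, 333.0]]
top: shoulders [[170.47394429 283.91766716]
 [359.94512712 292.1737111 ]
 [265.17090757 288.04287237]]
```

View pics/c5.png

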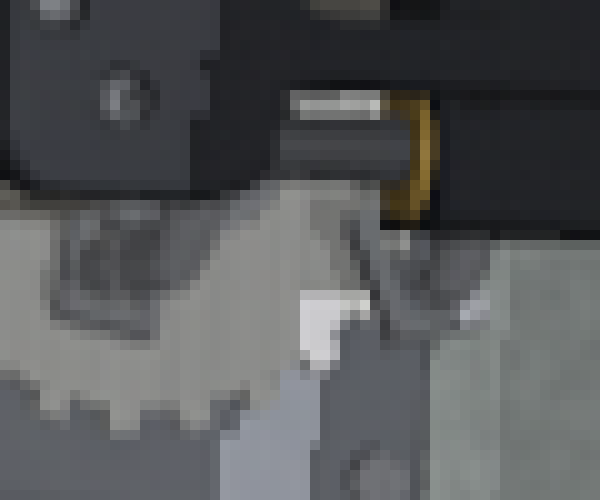

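Top view (c5): the lug boxes at columns 50–160 and 360–490 are centred at 270, against 265 expected. Side view (c4): the ring's left edge is at 200 and the spindle axis at 316. The ring is therefore within about 1 mm, so I'll trim slightly and descend.

>>> drive_tool(deltas=[[0.8, [0.1, 0.05, 0.3], 0], [0.8, [0.1, 0.05, 0.8], 0], [0.8, [0.1, 0.05, 1.2], 0], [0.8, [0.1, 0.05, 1.4], 0], [0.8, [0.1, 0.05, 1.5], 0]])

```text
time_s: 6.95
eef_pos: [0.5635, -0.194, 0.2422]
ee_rot: [-0.0, 0.022, 1.0, 0.0]
contact_force: [0.2, -0.4, -2.1]
width: 0.304
```

>>> drive_tool(deltas=[[0.8, [0, 0, 0.2], 0], [0.8, [0, 0, 0.4], 0], [0.8, [0, 0, 0.6], 0], [0.8, [0, 0, 0.8], 0], [0.8, [0, 0, 0.8], 0]])

```text
time_s: 7.45
eef_pos: [0.5635, -0.194, 0.2343]
ee_rot: [-0.0, 0.022, 1.0, 0.0]
contact_force: [0.3, 0.0, -0.9]
width: 0.302
```

```bash
python3 - <<'E'
from h import *
s=grab('side','side6.png')
q=telemetry.observe();print(q['time_s'],q['eef_pos'],q['contact_force'],q['ft_torque'])
b=cv2.resize(s['pixels'][145:205,350:420],None,fx=10,fy=10,interpolation=3)
cv2.imwrite('pics/c6.png',b)
E
```

```text
7.5 [ 0.56356709 -0.19401081  0.23452626] [ 0.09001527  0.65695457 -2.20315855] [ 0.01727939 -0.072728   -0.02930016]
```

View pics/c6.png

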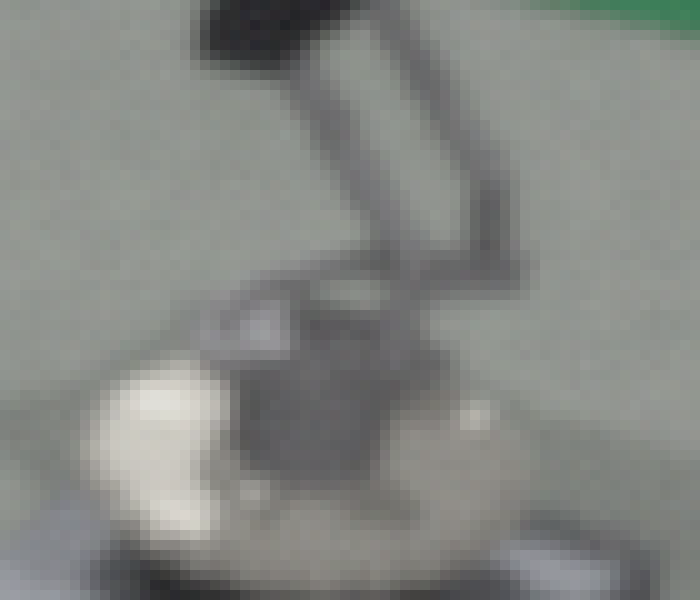

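>>> drive_tool(deltas=[[0.8, [0, 0, 0.2], 0], [0.8, [0, 0, 0.4], 0], [0.8, [0, 0, 0.6], 0], [0.8, [0, 0, 0.8], 0], [0.8, [0, 0, 0.8], 0]])

```text
time_s: 8.0
eef_pos: [0.5635, -0.194, 0.2263]
ee_rot: [-0.0, 0.022, 1.0, 0.0]
contact_force: [0.5, 0.9, -2.5]
width: 0.3
```

>>> drive_tool(deltas=[[0.8, [0, 0, 0.15], 0], [0.8, [0, 0, 0.3], 0], [0.8, [0, 0, 0.45], 0], [0.8, [0, 0, 0.6], 0], [0.8, [0, 0, 0.6], 0]])

```text
time_s: 8.5
eef_pos: [0.5635, -0.194, 0.2204]
ee_rot: [-0.0, 0.022, 1.0, 0.0]
contact_force: [-0.3, 0.0, -2.8]
width: 0.307
```

>>> drive_tool(deltas=[[0.8, [0, 0, 0.15], 0], [0.8, [0, 0, 0.3], 0], [0.8, [0, 0, 0.45], 0], [0.8, [0, 0, 0.6], 0], [0.8, [0, 0, 0.6], 0]])

```text
time_s: 9.0
eef_pos: [0.5635, -0.194, 0.2144]
ee_rot: [-0.0, 0.022, 1.0, 0.0]
contact_force: [-0.2, -0.1, -2.7]
width: 0.299
```

>>> drive_tool(deltas=[[0.8, [0, 0, 0.1], 0], [0.8, [0, 0, 0.2], 0], [0.8, [0.05, 0, 0.3], 0], [0.8, [0.05, 0, 0.4], 0], [0.8, [0.05, 0, 0.4], 0]])

```text
time_s: 9.5
eef_pos: [0.563, -0.194, 0.2105]
ee_rot: [-0.0, 0.022, 1.0, 0.0]
contact_force: [-0.6, -0.0, -1.8]
width: 0.303
```

>>> drive_tool(deltas=[[0.8, [0, 0, 0.1], 0], [0.8, [0.05, 0, 0.2], 0], [0.8, [0.05, 0, 0.3], 0], [0.8, [0.1, 0, 0.4], 0], [0.8, [0.1, 0, 0.4], 0]])

```text
time_s: 10.0
eef_pos: [0.562, -0.1939, 0.2065]
ee_rot: [-0.0, 0.022, 1.0, 0.0]
contact_force: [0.3, -0.3, -2.2]
width: 0.302
```

>>> drive_tool(deltas=[[0.8, [0, 0, 0.1], 0], [0.8, [0.05, 0, 0.2], 0], [0.8, [0.05, 0, 0.3], 0], [0.8, [0.05, 0, 0.3], 0]])

```text
time_s: 10.4
eef_pos: [0.5615, -0.1939, 0.2035]
ee_rot: [-0.0, 0.022, 1.0, -0.0]
contact_force: [-0.5, -0.4, -1.8]
width: 0.309
```

>>> drive_tool(deltas=[[0.8, [0, 0, 0.1], 0], [0.8, [0.05, 0, 0.2], 0], [0.8, [0.05, 0, 0.2], 0]])

```text
time_s: 10.7
eef_pos: [0.561, -0.1939, 0.2015]
ee_rot: [-0.0, 0.022, 1.0, 0.0]
contact_force: [-0.5, -0.7, -0.7]
width: 0.299
```

>>> drive_tool(deltas=[[0.8, [0, 0, 0.1], 0], [0.8, [0, 0, 0.15], 0], [0.8, [0, 0, 0.15], 0]])

```text
time_s: 11.0
eef_pos: [0.5611, -0.1939, 0.2001]
ee_rot: [-0.0, 0.022, 1.0, -0.0]
contact_force: [-0.5, 0.0, -1.2]
width: 0.306
```

>>> drive_tool(deltas=[[0.8, [0, 0, 0.1], 0], [0.8, [0, 0, 0.1], 0], [0.8, [0, 0, 0.1], 0]])

```text
time_s: 11.3
eef_pos: [0.5615, -0.194, 0.1994]
ee_rot: [0.0, 0.022, 1.0, -0.0]
contact_force: [0.6, -0.4, 1.8]
width: 0.301
```

>>> drive_tool(deltas=[[0.8, [0, 0, 0.1], 0], [0.8, [0, 0, 0.1], 0], [0.8, [0, 0, 0.1], 0]])

```text
time_s: 11.6
eef_pos: [0.562, -0.1941, 0.1988]
ee_rot: [0.001, 0.022, 1.0, -0.0]
contact_force: [2.5, 0.7, 6.4]
width: 0.306
```

>>> drive_tool(deltas=[[0.8, [0, 0, 0.1], 0], [0.8, [0, 0, 0.1], 0], [0.8, [0, 0, 0.1], 0]])

```text
time_s: 11.9
eef_pos: [0.5627, -0.1941, 0.1983]
ee_rot: [0.002, 0.022, 1.0, -0.0]
contact_force: [3.2, 0.1, 8.1]
width: 0.305
```

>>> drive_tool(deltas=[[0.8, [0, 0, -0.1], 0], [0.7, [0, 0, -0.1], 0], [0.67, [0, 0, -0.1], 0], [0.64, [0, 0, -0.1], 0], [0.61, [0, 0, -0.1], 0]])

```text
time_s: 12.4
eef_pos: [0.5612, -0.1937, 0.1982]
ee_rot: [0.0, 0.022, 1.0, 0.0]
contact_force: [1.7, 0.7, 5.1]
width: 0.387
```

>>> drive_tool(deltas=[[0.58, [0, 0, 0], 0], [0.55, [0, 0, 0], 0], [0.532, [0, 0, 0], 0], [0.532, [0, 0, 0], 0], [0.532, [0, 0, 0], 0]])

```text
time_s: 12.9
eef_pos: [0.5611, -0.194, 0.1981]
ee_rot: [0.0, 0.022, 1.0, -0.0]
contact_force: [1.9, -0.3, 3.8]
width: 0.472
```

```bash
python3 - <<'E'
from h import *
t=grab('top','top7.png');s=grab('side','side7.png')
q=telemetry.observe();print(q['time_s'],q['eef_pos'],q['ee_rot'],q['contact_force'],q['ft_torque'],q['width'])
b=cv2.resize(s['pixels'][145:205,350:420],None,fx=8,fy=8,interpolation=3)
cv2.imwrite('pics/c7.png',b)
E
```

```text
13.0 [ 0.56108835 -0.19397717  0.19815086] [ 3.44729262e-05  2.24034636e-02  9.99749010e-01 -3.82491098e-05] [1.06848887 0.35999825 4.74266363] [ 0.10783174 -0.35533531 -0.01690743] 0.47117775908352316
```

View pics/c7.png

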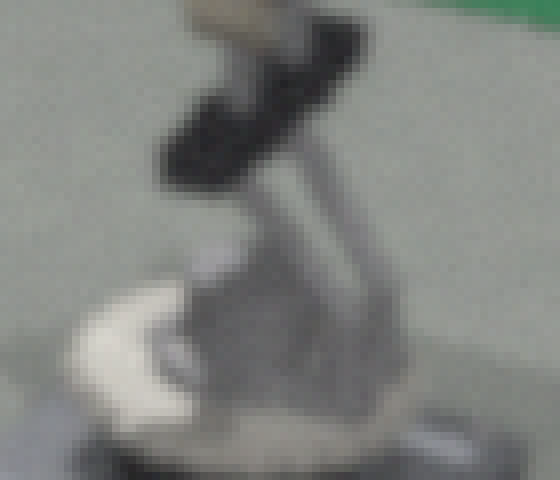

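>>> drive_tool(deltas=[[0.532, [0, 0, -0.1], 0], [0.532, [0, 0, -0.2], 0], [0.532, [0, 0, -0.2], 0]])

```text
time_s: 13.3
eef_pos: [0.5602, -0.1939, 0.1996]
ee_rot: [-0.001, 0.022, 1.0, 0.0]
contact_force: [-0.9, -0.3, -0.8]
width: 0.468
```

>>> drive_tool(deltas=[[0.532, [0, 0, -0.1], 0], [0.532, [0, 0, -0.2], 0], [0.532, [0, 0, -0.3], 0], [0.532, [0, 0, -0.3], 0]])

```text
time_s: 13.7
eef_pos: [0.5611, -0.1939, 0.2033]
ee_rot: [0.0, 0.022, 1.0, -0.0]
contact_force: [-0.1, -0.4, -2.3]
width: 0.476
```

>>> drive_tool(deltas=[[0.532, [0, 0, -0.2], 0], [0.532, [0, 0, -0.5], 0], [0.532, [0, 0, -1], 0], [0.532, [0, 0, -1.5], 0], [0.532, [0, 0, -2], 0]])

```text
time_s: 14.2
eef_pos: [0.5612, -0.194, 0.2238]
ee_rot: [0.0, 0.022, 1.0, -0.0]
contact_force: [-0.3, 0.2, -2.2]
width: 0.472
```

>>> drive_tool(deltas=[[0.532, [0, 0, -1], 0], [0.532, [0, 0, -2.5], 0], [0.532, [0, 0, -4], 0], [0.532, [0, 0, -4.8], 0], [0.532, [0, 0, -4.8], 0]])

```text
time_s: 14.7
eef_pos: [0.5616, -0.1941, 0.2726]
ee_rot: [0.001, 0.022, 1.0, -0.0]
contact_force: [0.5, 0.4, -0.8]
width: 0.47
```

```bash
python3 - <<'E'
from h import *
s=grab('side','side8.png');grab('top','top8.png')
q=telemetry.observe();print(q['time_s'],q['eef_pos'],q['ee_rot'],q['contact_force'],q['width'])
b=cv2.resize(s['pixels'][125:210,345:425],None,fx=7,fy=7,interpolation=3)
cv2.imwrite('pics/c8.png',b)
E
```

```text
14.8 [ 0.56091844 -0.19383295  0.27104405] [1.70269008e-05 2.23496471e-02 9.99750215e-01 9.24603593e-06] [ 0.31024049 -0.64935037 -1.97091337] 0.46836340565701673
```

View pics/c8.png

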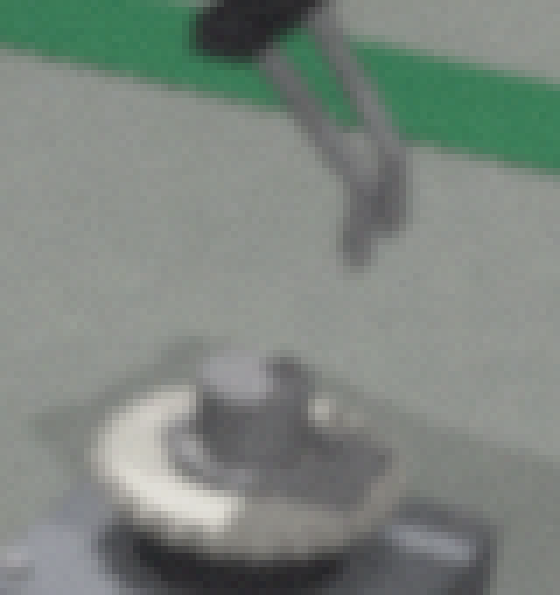

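The ring lies round the spindle foot on the sprocket at (200–390, 450–490), and the tips are free at (350–400, 170–260). I'm now carrying the pliers back.

>>> drive_tool(deltas=[[0.532, [0.3, 1.5, 0], 0], [0.532, [0.9, 5, 0], 0], [0.532, [1.6, 9, 0], 0], [0.532, [2.3, 13, 0], 0], [0.532, [2.9, 17, 0], 0]])

```text
time_s: 15.3
eef_pos: [0.5385, -0.0203, 0.2705]
ee_rot: [-0.001, 0.022, 1.0, 0.0]
contact_force: [0.2, -0.3, -1.9]
width: 0.468
```

>>> drive_tool(deltas=[[0.532, [0.7, 4, 0], 0], [0.532, [1.4, 8, 0], 0], [0.532, [2.1, 12, 0], 0], [0.532, [2.7, 15.5, 0], 0], [0.532, [2.95, 16.85, 0], 0]])

```text
time_s: 15.8
eef_pos: [0.516, 0.1517, 0.2705]
ee_rot: [-0.001, 0.02, 1.0, 0.001]
contact_force: [0.7, 0.4, -1.7]
width: 0.471
```

>>> drive_tool(deltas=[[0.532, [0, 0, 0], 0], [0.532, [0, 0, 0], 0], [0.532, [0, 0, 0], 0], [0.532, [0, 0, 0], 0], [0.532, [0, 0, 0], 0]])

```text
time_s: 16.3
eef_pos: [0.518, 0.1458, 0.2712]
ee_rot: [0.0, 0.023, 1.0, -0.0]
contact_force: [0.1, 0.3, -1.6]
width: 0.472
```

>>> drive_tool(deltas=[[0.532, [0, 0.09, 3], 0], [0.532, [0, 0.09, 6.5], 0], [0.532, [0, 0.09, 9.5], 0], [0.532, [0, 0.09, 11], 0], [0.532, [0, 0.09, 11.3], 0]])

```text
time_s: 16.8
eef_pos: [0.5171, 0.1469, 0.1564]
ee_rot: [-0.001, 0.023, 1.0, -0.001]
contact_force: [-0.8, 0.0, -1.5]
width: 0.47
```

>>> drive_tool(deltas=[[0.532, [0, 0, 0], 0], [0.532, [0, 0, 0], 0], [0.532, [0, 0, 0.2], 0], [0.532, [0, 0, 0.4], 0], [0.532, [0, 0, 0.6], 0]])

```text
time_s: 17.3
eef_pos: [0.5181, 0.1478, 0.1525]
ee_rot: [0.0, 0.022, 1.0, 0.0]
contact_force: [-0.4, -0.8, -1.0]
width: 0.47
```

>>> drive_tool(deltas=[[0.532, [0, 0, 0.2], 0], [0.532, [0, 0, 0.4], 0], [0.532, [0, 0, 0.6], 0], [0.532, [0, 0, 0.6], 0]])

```text
time_s: 17.7
eef_pos: [0.5177, 0.1477, 0.1458]
ee_rot: [-0.0, 0.022, 1.0, -0.0]
contact_force: [0.1, 0.8, -0.7]
width: 0.468
```

>>> drive_tool(deltas=[[0.532, [0, -0.1, 0], 0], [0.532, [0, -0.1, 0.2], 0], [0.532, [0, -0.1, 0.4], 0], [0.532, [0, -0.1, 0.4], 0]])

```text
time_s: 18.1
eef_pos: [0.5177, 0.1467, 0.1419]
ee_rot: [-0.0, 0.022, 1.0, -0.0]
contact_force: [0.4, 0.5, -2.6]
width: 0.468
```

>>> drive_tool(deltas=[[0.532, [0, 0, 0.2], 0], [0.532, [0, 0, 0.4], 0], [0.532, [0, 0, 0.4], 0]])

```text
time_s: 18.4
eef_pos: [0.5176, 0.1467, 0.1379]
ee_rot: [-0.0, 0.022, 1.0, -0.0]
contact_force: [-0.6, -0.9, -0.7]
width: 0.471
```

>>> drive_tool(deltas=[[0.532, [0, 0, 0.15], 0], [0.532, [0, 0, 0.3], 0], [0.532, [0, 0, 0.3], 0]])

```text
time_s: 18.7
eef_pos: [0.5177, 0.1468, 0.135]
ee_rot: [-0.0, 0.022, 1.0, -0.0]
contact_force: [-0.4, 0.1, -1.9]
width: 0.471
```

>>> drive_tool(deltas=[[0.532, [0, 0, 0.1], 0], [0.532, [0, 0, 0.1], 0], [0.532, [0, 0, 0.1], 0]])

```text
time_s: 19.0
eef_pos: [0.5178, 0.1468, 0.1341]
ee_rot: [0.0, 0.022, 1.0, 0.0]
contact_force: [0.2, 0.4, -2.4]
width: 0.467
```

>>> drive_tool(deltas=[[0.532, [0, 0, 0.1], 0], [0.532, [0, 0, 0.1], 0], [0.532, [0, 0, 0.1], 0]])

```text
time_s: 19.3
eef_pos: [0.5179, 0.1468, 0.1334]
ee_rot: [0.0, 0.022, 1.0, 0.0]
contact_force: [-0.7, -0.1, 3.2]
width: 0.47
```

>>> drive_tool(deltas=[[0.532, [0, 0, 0.05], 0], [0.532, [0, 0, 0.05], 0], [0.532, [0, 0, 0.05], 0]])

```text
time_s: 19.6
eef_pos: [0.5181, 0.1468, 0.1332]
ee_rot: [0.0, 0.022, 1.0, 0.0]
contact_force: [-1.5, -0.5, 7.9]
width: 0.475
```

>>> drive_tool(deltas=[[0.5, [0, 0, -0.1], 0], [0.47, [0, 0, -0.1], 0], [0.44, [0, 0, -0.1], 0], [0.4, [0, 0, -0.1], 0], [0.3, [0, 0, -0.1], 0]])

```text
time_s: 20.1
eef_pos: [0.5178, 0.1468, 0.1336]
ee_rot: [0.0, 0.022, 1.0, 0.0]
contact_force: [0.2, 0.1, -0.2]
width: 0.643
```

>>> drive_tool(deltas=[[0.1, [0, 0, 0], 0], [0, [0, 0, 0], 0], [0, [0, 0, 0], 0], [0, [0, 0, 0], 0], [0, [0, 0, 0], 0]])

```text
time_s: 20.6
eef_pos: [0.5178, 0.1468, 0.1337]
ee_rot: [0.0, 0.022, 1.0, 0.0]
contact_force: [-0.5, 0.5, -0.6]
width: 0.992
```

>>> drive_tool(deltas=[[0, [0, 0, -1], 0], [0, [0, 0, -4], 0], [0, [0, 0, -8], 0], [0, [0, 0, -12], 0], [0, [0, 0, -14], 0]])

```text
time_s: 21.1
eef_pos: [0.5186, 0.1469, 0.2777]
ee_rot: [0.002, 0.023, 1.0, 0.001]
contact_force: [-0.2, -0.9, -0.6]
width: 1.002
```

>>> drive_tool(deltas=[[0, [0, 4, 0], 0], [0, [0, 8, 0], 0], [0, [0, 12, 0], 0], [0, [0, 16, 0], 0], [0, [0, 20, 0], 0]])

```text
time_s: 21.6
eef_pos: [0.5266, 0.348, 0.2746]
ee_rot: [0.0, 0.022, 1.0, 0.0]
contact_force: [1.1, 0.5, -0.1]
width: 0.995
```

>>> drive_tool(deltas=[[0, [0, 4, 0], 0], [0, [0, 8, 0], 0], [0, [0, 10, 0], 0], [0, [0, 10, 0], 0], [0, [0, 10, 0], 0]])

```text
time_s: 22.1
eef_pos: [0.5311, 0.4459, 0.2738]
ee_rot: [-0.0, 0.022, 1.0, -0.0]
contact_force: [1.0, -0.1, 0.2]
width: 0.998
```

```bash
python3 - <<'E'
from h import *
q=telemetry.observe();print(q['time_s'],q['eef_pos'],q['contact_force'],q['width'])
for n in('top','side'):
    a=ld(n+'0.png')['pixels'];b=grab(n,n+'9.png')['pixels']
    d=(cv2.absdiff(cv2.GaussianBlur(a,(3,3),0),cv2.GaussianBlur(b,(3,3),0)).max(2)>35).astype(np.uint8)
    k,l,st,ce=cv2.connectedComponentsWithStats(d)
    print(n,[(st[i].tolist()) for i in range(1,k) if st[i][4]>5])
def blobs(n,f,box):
    im=ld(f)['pixels'][box[1]:box[3],box[0]:box[2]];m=(im.max(2)<60).astype(np.uint8)
    k,l,st,ce=cv2.connectedComponentsWithStats(m);print(f,[(ce[i].round(1)+[box[0],box[1]]).tolist()+[int(st[i][4])] for i in range(1,k) if st[i][4]>8])
for f in('top0.png','top9.png'):blobs('',f,(205,255,285,300))
for f in('side0.png','side9.png'):blobs('',f,(290,240,350,310))
E
```

```text
22.1 [0.53106238 0.44590839 0.2738273 ] [ 0.95646147 -0.12520795  0.19625821] 0.9980327274645086
top [[0, 228, 6, 57, 246], [5, 230, 23, 56, 414], [450, 234, 4, 3, 8], [455, 235, 3, 3, 7], [439, 241, 7, 32, 57], [456, 261, 3, 12, 23], [463, 261, 3, 11, 23], [251, 262, 4, 4, 9], [450, 263, 3, 9, 18], [239, 265, 7, 5, 24], [248, 267, 19, 4, 42], [213, 268, 3, 11, 23], [219, 271, 5, 3, 12], [266, 271, 8, 12, 36], [249, 272, 4, 3, 8], [220, 274, 6, 5, 22], [250, 275, 5, 5, 18], [6, 278, 155, 160, 11806], [216, 279, 4, 3, 8], [230, 287, 6, 7, 25], [242, 287, 10, 11, 38], [0, 289, 2, 5, 9], [238, 290, 4, 7, 13]]
side [[77, 0, 105, 25, 1879], [131, 7, 72, 115, 2830], [88, 24, 4, 5, 18], [93, 69, 35, 42, 1176], [165, 73, 3, 2, 6], [166, 76, 4, 4, 8], [173, 101, 2, 3, 6], [162, 126, 33, 17, 182], [54, 133, 206, 226, 17089], [121, 162, 36, 10, 300], [369, 186, 6, 8, 16], [386, 188, 14, 10, 95], [374, 190, 6, 3, 7], [324, 249, 12, 21, 120], [337, 253, 3, 8, 21], [311, 264, 11, 16, 83], [324, 268, 3, 9, 20], [316, 283, 2, 3, 6], [221, 287, 7, 7, 43], [304, 290, 9, 12, 28], [606, 304, 8, 3, 18], [322, 306, 10, 15, 85], [119, 309, 7, 7, 33], [339, 323, 9, 9, 45], [335, 333, 6, 3, 16], [329, 337, 3, 4, 9], [468, 347, 135, 117, 7546], [585, 349, 39, 43, 989], [611, 385, 29, 33, 525], [543, 402, 97, 78, 4361], [224, 440, 71, 40, 1683], [367, 467, 94, 13, 774]]
top0.png [[224.1, 268.6, 31], [252.4, 275.1, 43], [224.7, 277.0, 47]]
top9.png [[224.6, 270.6, 36], [253.8, 276.0, 45], [226.4, 278.9, 45]]
side0.png [[327.0, 256.4, 14], [334.7, 258.6, 37], [318.1, 272.8, 107], [327.2, 288.9, 86]]
side9.png [[337.2, 259.0, 28], [320.6, 272.6, 93], [332.1, 286.1, 10], [321.6, 294.4, 34]]
```

```bash
python3 - <<'E'
from h import *
def tm(n,box,f0='0',f1='9'):
    a=ld(n+f0+'.png')['pixels'];b=ld(n+f1+'.png')['pixels'];x0,y0,x1,y1=box
    A=cv2.resize(a[y0:y1,x0:x1],None,fx=4,fy=4,interpolation=2);B=cv2.resize(b[y0-6:y1+6,x0-6:x1+6],None,fx=4,fy=4,interpolation=2)
    r=cv2.matchTemplate(B,A,cv2.TM_CCOEFF_NORMED);_,v,_,l=cv2.minMaxLoc(r);return [round(l[0]/4-6,2),round(l[1]/4-6,2),round(v,2)]
print('side gripR',tm('side',(326,248,340,270)),'gripL',tm('side',(312,262,326,280)),'block',tm('side',(308,284,340,300)),'jaws',tm('side',(322,308,350,340)))
print('top gripL',tm('top',(216,265,230,282)),'gripR',tm('top',(246,265,260,282)),'jaws',tm('top',(236,284,262,298)),'post',tm('top',(272,262,284,290)),'board',tm('top',(305,235,356,298)))
s=ld('side9.png');t=ld('top9.png')
G=[.5178,.1468,.1495]
print(proj(t,[G]),proj(s,[G]))
q=telemetry.observe();print(q['time_s'])
E
```

```text
side gripR [2.5, 0.25, 0.94] gripL [2.25, -0.25, 0.97] block [1.25, -0.75, 0.98] jaws [0.0, -0.75, 0.84]
top gripL [0.5, 1.5, 0.8] gripR [1.5, 1.25, 0.9] jaws [1.5, -0.25, 0.86] post [0.25, 0.0, 0.91] board [0.0, 0.0, 1.0]
[[236.08810105 273.99245086]] [[325.33748557 251.69068515]]
22.2
```

```bash
python3 -c "
from h import *
print(workorder.close_job())"
```

```text
the job is handed in; nothing more can be done
None
```

I handed the job in at about 22 s: the ring is in the spindle groove and the pliers are back upright in their stand.

**What I did:**
- I squeezed the pliers to the stop (28 mm) and lifted them out with the ring.
- I slid the ring down over the spindle until it met the sprocket face at about 77 mm, with a contact force of roughly 8–10 N.
- I let the grips open to 43.5 mm and drew the pliers straight up. The wrist force showed no sign of the pins catching.
- I set the pliers back in the stand, let go and moved the arm clear.

**What the last checks showed:**
- **Ring:** the picture after drawing off shows it flat on the sprocket round the spindle foot, with the tips free. I judged that it had closed from this picture; I did not measure its opening.
- **Pliers:** they met the stand at the original height, within 1 mm. They now sit about 2 mm from where they were parked and lean about 1.5–2° (handles towards -x). That looks like play in the notch now that no ring supports the tips, but I did not confirm the cause.
- **Other things:** comparing first and last images, the board has not moved and there were no changes around the brush or reel. The remaining differences are the robot with its shadow, the pliers and the ring.

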